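# Set the root gap on a tube fit-up slide with its knurled wheel

## Task

Roll the knurled wheel of the tube fit-up slide under a fingertip until the gap between the two tubes has closed so far that the pointer on the sliding half stands in line with the scribed mark on the index rider; then press the lock lever fully down so that the setting stays. Move the sliding half with the wheel alone, never by pushing on it or its tube, and lift or shift none of the loose things round the slide.

Things in the scene. Friction and masses are not known exactly. Their poses are not given: they have to be found in the camera images.
- fit_jig: Grey tube fit-up slide, base 150 x 360 mm, fixed on a dark plate on legs, plate top 110 mm above the bench. Frame: origin on the plate's top, x across the slide (away from the robot), y along it (wheel end to fixed tube), z up. Plate: x -165 to 78, y -240 to 270 mm. Two clamped 40 mm square tubes face each other along y at x = 0, tops at z = 80, nuts to 102 mm; the fixed one at y = 18 to 128 mm.
- wheel_top (a point): Highest point of the knurled steel wheel, middle of its rim; does not move. Wheel radius 32 mm, 18 mm thick, axle along the slide's y, 32 mm below this point. Bearing cheeks stand 3 mm beside it, their tops 15 mm lower than this point; nothing within 45 mm is higher. The knurling grips: a light press of 4 to 15 N turns it, about 1 N at the rim is needed.
- wheel (a joint): Turn of the wheel, rad, no end stops of its own. It grows when the rim's top is pushed toward the slide's +x (away from the robot); this drives the saddle toward +y and closes the gap, 16 mm a turn (2.55 mm per rad). Pulling the top the other way opens the gap. The wheel stays where it is left.
- pointer_tip (a point): Tip of the tapered dark blade on the saddle's front (robot side), 24 mm above the plate, tip 1.2 mm wide. It travels with the saddle along the slide's y (17 mm of travel). It starts 6 to 14 mm short of the mark, on the wheel's side (smaller y); the tubes do not touch when it is on the mark.
- gauge_mark (a point): Far end (next to the pointer) of the dark line scribed across the small aluminium index rider clamped on the scale strip along the slide's front edge; line 1.6 mm wide, along the slide's x. Axes as the slide's. The pointer is on the mark when both have the same y in the slide's frame (they stay about 1 mm apart in x). The rider stands elsewhere each time and is fixed.
- lock_lever (a joint): Swing of the lock lever, rad: 0 = up (38 degrees above level, unlocked), grows as its grip is pressed down, 0.73 = fully down at its stop (4 degrees below level), where its cam bears on the saddle and brakes it (set the gap first). It stays where it is left; 2 to 6 N at the grip press it down.
- lever_grip (a point): Middle of the lever's black round grip (16 mm thick, 34 mm long), 51 mm from its pivot at x = -58, y = -110, z = 32 mm in the slide's frame, axis along the slide's y. The arm (9 mm thick) points to the slide's front (-x) and swings in the slide's x-z plane. Up, its middle is at x = -98, z = 64 mm; fully down at x = -109, z = 29 mm.
- saddle: Sliding half with its tube and clamp strap: origin in the slide's frame at x = 0, y = -55 mm plus travel, z = 0; 90 x 110 mm, up to 102 mm high. Not to be pushed.
- spanner: Open-ended spanner, 43 x 186 x 6 mm, lying loose on the plate beyond the fixed tube. Origin under its middle. Leave alone.
- nut: Large hex nut, 42 x 36 x 18 mm, lying loose on the plate in front of the slide (robot side), about 75 mm from the lever. Origin under its middle. Leave alone.
- magnet: Arrow-shaped welding magnet, 82 x 104 x 16 mm, lying loose on the bench to the right of the plate. Origin under its middle. Leave alone.
- tape: Tape measure, 39 x 90 x 62 mm, standing loose on the bench to the right of the plate. Origin under its middle. Leave alone.
- spare_tube: Square tube offcut, 25 x 90 x 25 mm, lying loose on the plate beyond the fixed tube. Origin under its middle. Leave alone.

How it is judged:
By the outcome, as a careful person would: the job done as asked, in the order asked, and still so for the second after the job is handed in, with the robot touching nothing.
It also fails if it takes over 67 s, if anything falls off the work surface, if the arm or the gripper's body presses on something with over 40 N, if the wrist force passes 120 N, or if a joint passes its speed limit or range.

## Robot

A 6-joint arm with a two-finger parallel gripper is mounted at the origin on the work surface; the furniture and walls round the work are solid. World frame = base frame: x ahead of the robot, y to its left, z up, the work surface at z = 0. Lengths are in m, angles in rad, forces in N, time in s.
With the tool pointing down it reaches from about 0.35 to 0.975 m from the base axis. Payload 4.9 kg.
Tool frame: the origin (TCP) lies on the centre line of the jaws, within the pads' length; the fingertips stand 14 mm ahead of it and the grasp point (between the pads) lies 5 mm behind it; y points along the fingers, z is the direction in which the jaws open and shut, and the axes are right-handed (so a half turn about y gives the same grasp; the last joint's range is limited). The gripper opens to 85 mm and grips with 20 to 120 N. Pads are 22 mm wide; open, the fingers measure 114 mm over their backs; the gripper's body (76 mm by 85 mm) begins 54 mm behind the grasp point. The pads swing forward as they close: fully open they stand 13 mm farther back than shut.
Start: joints at [-1.254, 0.053, 1.613, -0, 1.476, -0.119], TCP at [0.264, -0.567, 0.245] pointing down, gripper open.
Joint ranges: [-3.01, 3.01], [-1.01, 2.22], [0.06, 2.58], [-1.02, 4.17], [0.09, 2.62], [-3.14, 3.14]. Speed limits (rad/s): [2.57, 2.57, 3.14, 3.14, 3.14, 3.14].

## Interface

Orientations are given as a rotation vector (axis times angle).
In Python, from station import ctrl gives the robot as it stands.
- The arm moves only by the tool servo_tool, never from a script. Its arguments are lists of equal length, an entry for each row: "delta_pos": the shift along the tool's x, y, z in m, a list of three; "dr": the turn, a rotation vector about the tool's x, y, z in degrees, a list of three; "grip": the opening, from 0 (shut) to 1 (fully open). In form: {"delta_pos": [[x, y, z], ...], "dr": [[rx, ry, rz], ...], "grip": [grip, ...]}. A call has 1 to 5 rows; each row shifts and turns the pose as measured when the row begins, along the tool's axes as they then stand; what a row does not reach is not made up. A row lasts 1/8 s, in which the tool goes at most 62.5 mm and 10.7 degrees, less where a joint would pass 70% of its speed; a pose out of reach is approached as far as the arm can. A call is refused whole if a number of a shift passes 0.0625 or a number of a turn 10.7, either way. A call with a gripper value outside its range is refused whole. The fingers move at their own pace and stop on an object; "grip_force" is the grip in N (left out, the last holds). Time passes only in rows, so rows that do not move let the fingers close. It gives the time, the measured TCP pose, the force and the opening at its end, in the units of the state.
- ctrl.get_obs(): the state, without advancing time (a new reading comes with each control period).
- ctrl.get_image(name): name is "scene" or "top" or "wrist"; returns the picture (400x640x3 uint8, red, green, blue); there is no depth.
- ctrl.camera_params(name): a dict with "fovy" (degrees; the focal length in pixels is half the picture's height over the tangent of half this angle, whatever the lens; pixels are square), "cx", "cy" (the principal point, pixels), "eye" and "rotation" of the camera in the world. Camera axes: x right, y down, z forward; pixel columns grow to the right and rows downward; lengths in m; the calibration is good to about 2 mm. The wrist camera is an equidistant fisheye: a pixel r from the principal point sees the ray r / f radians off the axis. A picture is of the moment at which its call begins: read the wrist's pose just before it. camera_params takes no time and is no camera call; for the wrist camera it gives the pose at the moment of the call.
- ctrl.finish_job(): hands the job in, once; it reports no verdict.
Trained networks look in the newest picture that a camera, given by its name, has taken for a name from the list of things; names that differ only in an ending like _2 or _b are one class to them, and where a whole thing is asked for, a point or a joint stands for the part that bears it (a point fixed in the world has none). Each returns a list of dicts, best first, with "score" (0 to 1); they miss things now and then, are a little off and sometimes report something else, mostly with a low value. They report only what shows in the picture. A call takes as long as a camera call.
- ctrl.masks_of(camera, label): "pixels" (400x640 bool, what is visible of it) and "extent" ([left, top, right, bottom] in pixels, round what is visible of it).
The state is a dict: "t": time; "q": joint angles; "dq": joint speeds; "effort": joint torques, N m; "tool_pos": TCP position; "tool_rot": TCP orientation; "contact_force": force on the tool from outside, world axes, zero at the start; "wrist_torque": the same for the moment, N m; "opening": finger opening in m.
Only numpy, scipy, OpenCV 4.12 (cv2) and the standard library are available. Lean on these libraries where they do the work, as an engineer would, in place of code of your own. Each camera call takes 0.05 s, during which the arm holds its last target.

## Working session

There is one attempt and no reset: what is moved stays moved. The work goes in short steps, Python scripts to look and compute and a tool call to move; the robot and the scene stay as the last step left them, time stands still between calls to the robot, and variables do not carry over. Pictures are saved under pics/ and viewed, and the job is handed in when it is done.

Besides the shell and the picture viewer there is one more tool, called as name(argument=value, ...) on one line, values as JSON. servo_tool: Moves the arm, as the interface text tells. Its arguments: {"type":"object","properties":{"delta_pos":{"type":"array","items":{"type":"array","items":{"type":"number"}}},"dr":{"type":"array","items":{"type":"array","items":{"type":"number"}}},"grip":{"type":"array","items":{"type":"number"}},"grip_force":{"type":"number"}},"required":["delta_pos","dr","grip"]}

```bash
mkdir -p pics; ls
python3 - <<'E'
from station import ctrl
import cv2, numpy as np
np.set_printoptions(precision=4,suppress=True)
o=ctrl.get_obs(); print(o)
for n in ["scene","top","wrist"]:
    p=ctrl.camera_params(n); print(n,p)
    im=ctrl.get_image(n); cv2.imwrite(f"pics/{n}0.png",im[:,:,::-1])
E
```

```text
pics
{'t': 0.0, 'q': array([-1.254 ,  0.0534,  1.6143,  0.    ,  1.476 , -0.119 ]), 'dq': array([-0.0001, -0.0004, -0.0003,  0.0004, -0.0008,  0.0016]), 'effort': array([  0.0009, -39.3673, -37.0181,  -0.0002,   0.0069,  -0.    ]), 'tool_pos': array([ 0.2636, -0.566 ,  0.2441]), 'tool_rot': array([-0.4386,  1.9825, -1.9783]), 'contact_force': array([ 0.0591, -0.3937,  1.0928]), 'wrist_torque': array([ 0.0151, -0.0007,  0.0106]), 'opening': 0.08541819872684067}
scene {'fovy': 47.175157199913684, 'cx': 319.0318175062673, 'cy': 202.10796764040023, 'eye': array([-0.2645, -0.7926,  0.9928]), 'rotation': array([-2.1496,  0.8784, -0.4271])}
top {'fovy': 44.639965089001734, 'cx': 320.7381116618745, 'cy': 202.80344176696434, 'eye': array([ 0.1425, -0.1444,  1.5283]), 'rotation': array([-2.1541,  2.0629, -0.2075])}
wrist {'fovy': 65.70646984690485, 'cx': 321.2470442711835, 'cy': 204.9621024820189, 'eye': array([ 0.3396, -0.5316,  0.3729]), 'rotation': array([ 2.4097, -1.5361, -0.2552])}
```

View pics/scene0.png

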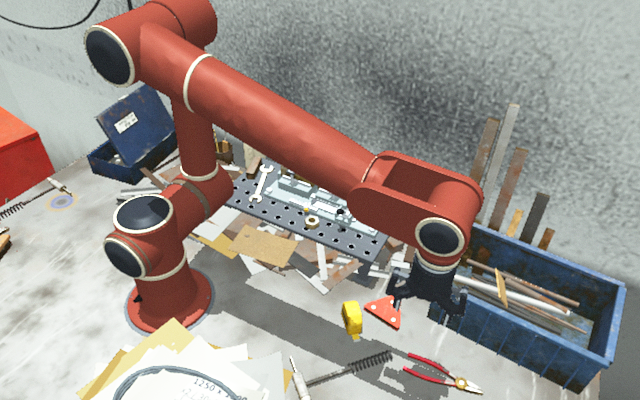

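View pics/top0.png

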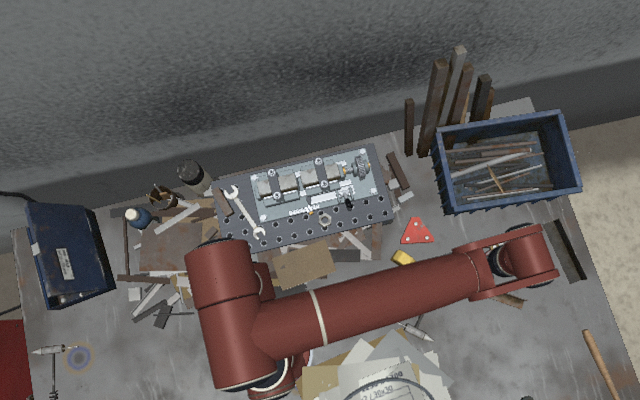

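View pics/wrist0.png

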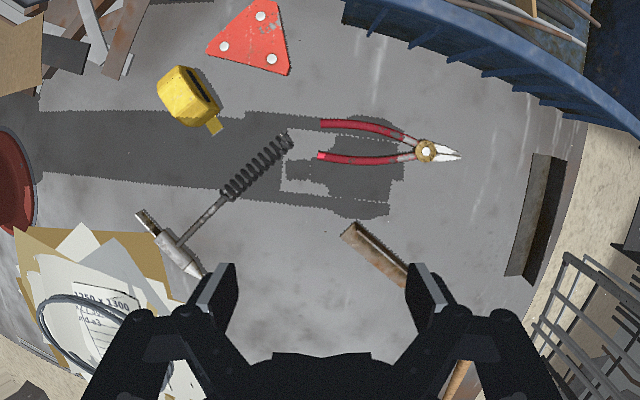

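```bash
cat > h.py <<'E'
from station import ctrl
import cv2, numpy as np
from scipy.spatial.transform import Rotation as R
np.set_printoptions(precision=4,suppress=True)
def par(n):
    p=dict(ctrl.camera_params(n)); p['n']=n
    p['f']=200/np.tan(np.radians(p['fovy'])/2); p['R']=R.from_rotvec(p['rotation']).as_matrix(); return p
def proj(p,X):
    c=(np.atleast_2d(X)-p['eye'])@p['R']
    if p['n']=='wrist':
        rr=np.hypot(c[:,0],c[:,1]); th=np.arctan2(rr,c[:,2]); s=p['f']*th/np.maximum(rr,1e-9)
        return np.c_[p['cx']+c[:,0]*s,p['cy']+c[:,1]*s]
    return np.c_[p['cx']+p['f']*c[:,0]/c[:,2],p['cy']+p['f']*c[:,1]/c[:,2]]
def ray(p,uv):
    d=np.atleast_2d(uv)-[p['cx'],p['cy']]
    if p['n']=='wrist':
        r=np.linalg.norm(d,axis=1,keepdims=True); th=r/p['f']
        v=np.c_[d/np.maximum(r,1e-9)*np.sin(th),np.cos(th)]
    else: v=np.c_[d/p['f'],np.ones(len(d))]
    return v@p['R'].T
def onz(p,uv,z):
    v=ray(p,uv); return p['eye']+v*((z-p['eye'][2])/v[:,2])[:,None]
def save(im,name): cv2.imwrite('pics/'+name,im[:,:,::-1])
E
python3 - <<'E'
from h import *
p=par('top'); im=ctrl.get_image('top')
for l in ['fit_jig','wheel','lock_lever','saddle','nut','spanner']:
    for m in ctrl.masks_of('top',l)[:2]:
        ys,xs=np.nonzero(m['pixels']); print(l,m['score'],m['extent'],xs.mean(),ys.mean(),onz(p,[[xs.mean(),ys.mean()]],0.11))
save(cv2.resize(im[120:260,190:410],None,fx=3.6,fy=3.6,interpolation=cv2.INTER_CUBIC),'topcrop.png')
E
```

```text
fit_jig 0.74 [210.7, 143.8, 396.5, 251.7] 306.6498097653773 198.2599873176918 [[ 0.4497 -0.082   0.11  ]]
wheel 0.53 [344.5, 154.7, 364.8, 177.2] 357.7177033492823 166.86602870813397 [[ 0.5532 -0.2312  0.11  ]]
lock_lever 0.54 [341.9, 190.4, 350.8, 204.4] 345.6166666666667 197.7 [[ 0.4564 -0.1979  0.11  ]]
lock_lever 0.5 [346.1, 154.4, 363.0, 174.4] 358.1 166.87727272727273 [[ 0.5532 -0.2324  0.11  ]]
saddle 0.97 [298.2, 155.7, 354.7, 203.5] 321.8639896373057 179.88341968911917 [[ 0.5081 -0.1248  0.11  ]]
nut 0.41 [318.9, 212.4, 330.3, 226.0] 324.26 219.09 [[ 0.3891 -0.1371  0.11  ]]
spanner 0.56 [225.6, 183.8, 264.6, 236.1] 243.95399515738498 210.75544794188863 [[0.4039 0.102  0.11  ]]
```

View pics/topcrop.png

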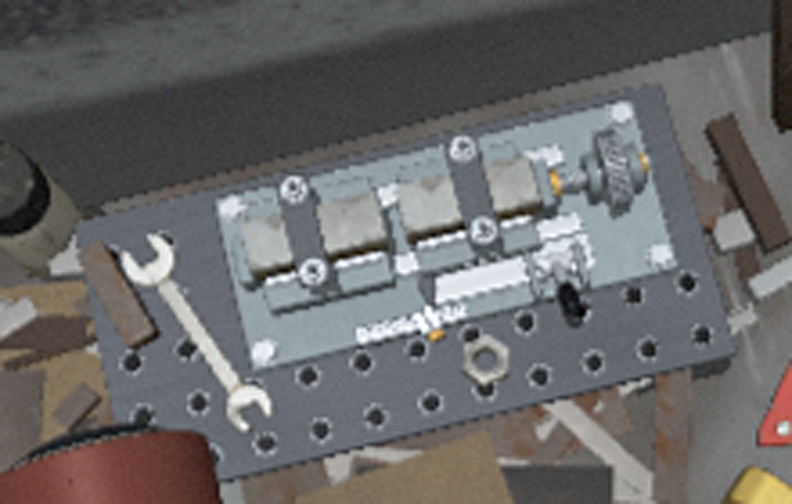

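```bash
cat >> h.py <<'E'
def jig(s):
    c,n=np.cos(s[2]),np.sin(s[2]); 
    return lambda L: np.atleast_2d(L)@np.array([[c,-n,0],[n,c,0],[0,0,1]]).T+[s[0],s[1],s[3] if len(s)>3 else .11]
E
python3 - <<'E'
from h import *
from scipy.optimize import least_squares
p=par('top')
L=np.array([[78,-240,0],[78,270,0],[-165,-240,0],[75,-180,10],[-75,-180,10],[-75,180,10],[75,180,10]])/1000.
uv=np.array([[660,83],[78,222],[735,352],[630,97],[678,262],[257,370],[217,203]])/3.6+[190,120]
f=lambda s:(proj(p,jig(s)(L))-uv).ravel()
r=least_squares(f,[.5,-.1,0]); print(r.x,np.degrees(r.x[2]),r.fun.reshape(-1,2))
J=jig(r.x)
for n,q in dict(wheel=[0,-160,70],lev=[-98,-110,64],levdown=[-109,-110,29],markreg=[-85,-50,24]).items(): print(n,J(np.array(q)/1000),proj(p,J(np.array(q)/1000)))
m=ctrl.masks_of('top','wheel')[0]['pixels'];ys,xs=np.nonzero(m);print(onz(p,[[xs.mean(),ys.mean()]],.11+.05))
E
```

```text
[ 0.4904 -0.0886  0.2956] 16.93679969877515 [[ 6.2052 -1.1168]
 [ 4.362   0.8754]
 [ 7.8553  0.1246]
 [-3.9164 -0.4266]
 [-3.8039  0.5523]
 [-5.2538  0.5373]
 [-5.317  -1.0351]]
wheel [[ 0.537  -0.2417  0.18  ]] [[362.8948 165.7112]]
lev [[ 0.4287 -0.2224  0.174 ]] [[354.9351 202.7477]]
levdown [[ 0.4182 -0.2256  0.139 ]] [[355.1624 208.7986]]
markreg [[ 0.4237 -0.1612  0.134 ]] [[333.0477 206.3598]]
[[ 0.5387 -0.2281  0.16  ]]
```

Run:
```python
from h import *
from scipy.optimize import least_squares
p=par('top')
L=np.array([[78,-240,0],[78,270,0],[-165,-240,0],[75,-180,10],[-75,-180,10],[-75,180,10],[75,180,10]])/1000.
uv=np.array([[660,83],[78,222],[735,352],[630,97],[678,262],[257,370],[217,203]])/3.6+[190,120]
def f(s):
    L2=L.copy(); L2[3:,1]+=s[3]; return (proj(p,jig(s[:3])(L2))-uv).ravel()
r=least_squares(f,[.5,-.1,0,0]); print(r.x,np.degrees(r.x[2]),r.fun.reshape(-1,2))
J=jig(r.x[:3])
for n,q in dict(wheel=[0,-180,70],lev=[-98,-110,64],levdown=[-109,-110,29],markreg=[-85,-50,24]).items(): print(n,J(np.array(q)/1000),proj(p,J(np.array(q)/1000)))
o=ctrl.get_obs();print(R.from_rotvec(o['tool_rot']).as_matrix(), o['t'])
w=par('wrist'); print(w['R'], (w['eye']-o['tool_pos'])@R.from_rotvec(o['tool_rot']).as_matrix())
```

```text
[ 0.4852 -0.0715  0.2943 -0.0311] 16.859735423344787 [[ 0.6046  0.3825]
 [-1.4752  2.2087]
 [ 1.9737  1.7486]
 [ 0.341  -1.3872]
 [ 0.4707 -0.4295]
 [-0.921  -0.6254]
 [-1.0022 -2.1692]]
wheel [[ 0.5374 -0.2437  0.18  ]] [[363.6103 165.6203]]
lev [[ 0.4233 -0.2052  0.174 ]] [[348.8018 204.3606]]
levdown [[ 0.4128 -0.2083  0.139 ]] [[349.1635 210.3799]]
markreg [[ 0.4183 -0.144   0.134 ]] [[327.0681 207.9029]]
[[-0.9065  0.      0.4222]
 [-0.4222 -0.     -0.9065]
 [-0.     -1.      0.    ]] 0.55
[[ 0.4217 -0.859  -0.2902]
 [-0.9067 -0.3998 -0.1343]
 [-0.0006  0.3198 -0.9475]] [-0.0834 -0.1287  0.0006]
```

```bash
cat >> h.py <<'E'
S0=[0.4852,-0.0715,0.2943]
def tgtrot(s,psi=0,tilt=None):
    # tool y down, tool x = -jig y rotated by psi about world z
    y=np.array([0,0,-1.]); a=s[2]-np.pi/2+psi; x=np.array([np.cos(a),np.sin(a),0]); 
    return np.c_[x,y,np.cross(x,y)]
def plan(way,Rt,step=.06,ang=10.2):
    o=ctrl.get_obs(); P=o['tool_pos'].copy(); Rm=R.from_rotvec(o['tool_rot']); Rt=R.from_matrix(Rt)
    for W in way:
        W=np.array(W)
        while 1:
            d=W-P; n=np.linalg.norm(d); rv=(Rm.inv()*Rt).as_rotvec(degrees=True); na=np.linalg.norm(rv)
            if n<1e-3 and (na<.3 or W is not way[-1] and not np.allclose(W,way[-1])): break
            if n<1e-3 and na<.3: break
            k=max(n/step,na/ang if np.allclose(W,way[-1]) else n/step,1); dp=d*min(1,step/n) if n>0 else d; dv=rv*min(1,ang/na) if na>0 else rv
            print(np.round(Rm.as_matrix().T@dp,4).tolist(),np.round(dv,1).tolist())
            P=P+dp; Rm=Rm*R.from_rotvec(dv,degrees=True)
E
python3 - <<'E'
from h import *
J=jig(S0); T=J([0,-.18,.07+.014+.07])[0]; print(T)
plan([[.29,-.53,.33],T],tgtrot(S0))
E
```

```text
[ 0.5374 -0.2438  0.264 ]
[-0.0245, -0.053, -0.0138] [-0.0, -10.2, 0.0]
[-0.0159, -0.0317, -0.0055] [-0.0, -10.2, 0.0]
[-0.059, 0.0103, -0.0039] [-0.0, -10.2, 0.0]
[-0.0587, 0.0103, 0.0066] [-0.0, -10.2, 0.0]
[-0.0566, 0.0103, 0.0169] [-0.0, -10.2, 0.0]
[-0.0528, 0.0103, 0.0267] [-0.0, -10.2, 0.0]
[-0.0472, 0.0103, 0.0356] [-0.0, -10.2, 0.0]
[-0.0402, 0.0103, 0.0434] [-0.0, -10.2, 0.0]
[-0.0128, 0.0041, 0.02] [-0.0, -0.3, 0.0]
```

servo_tool(delta_pos=[[-0.0245, -0.053, -0.014], [-0.016, -0.032, -0.0055], [-0.059, 0.0, -0.004], [-0.0587, 0.005, 0.0066], [-0.0566, 0.005, 0.017]], dr=[[0, -10.2, 0], [0, -10.2, 0], [0, -10.2, 0], [0, -10.2, 0], [0, -10.2, 0]], grip=[0, 0, 0, 0, 0], grip_force=40)

```text
t: 1.18
tool_pos: [0.4054, -0.3925, 0.3238]
tool_rot: [-1.094, 1.37, -1.374]
contact_force: [1.0, -0.6, 0.2]
opening: 0.0001
```

Run:
```python
from h import *
J=jig(S0); T=J([0,-.18,.07+.014+.07])[0]; o=ctrl.get_obs();print(o['tool_pos'],o['t'],o['q'],o['opening'],o['dq'])
plan([T],tgtrot(S0))
```

```text
[ 0.4054 -0.3925  0.3238] 1.175 [-0.9015 -0.1282  1.6596  0.0011  1.6077 -0.6776] 0.00012993012269402174 [ 0.8358 -0.1387  0.1841  0.0013 -0.0599 -0.6283]
[-0.0504, 0.0173, 0.0276] [-0.0, -10.2, 0.0]
[-0.0447, 0.0173, 0.0361] [-0.0, -10.2, 0.0]
[-0.0376, 0.0173, 0.0435] [-0.0, -9.3, 0.0]
[-0.0138, 0.008, 0.0225] [-0.0, 0.0, -0.0]
```

servo_tool(delta_pos=[[-0.05, 0.008, 0.028], [-0.045, 0.008, 0.036], [-0.038, 0.008, 0.043], [-0.014, 0, 0.022], [0, 0, 0]], dr=[[0, -10.2, 0], [0, -10.2, 0], [0, -9.3, 0], [0, 0, 0], [0, 0, 0]], grip=[0, 0, 0, 0, 0])

```text
t: 1.8
tool_pos: [0.5407, -0.2339, 0.2998]
tool_rot: [-1.343, 0.967, -0.975]
contact_force: [-0.2, -0.1, 0.9]
opening: -0.0
```

Run:
```python
from h import *
o=ctrl.get_obs();print(o['tool_pos'],o['t'],o['q'],o['contact_force'])
im=ctrl.get_image('wrist'); save(im,'w1.png')
```

```text
[ 0.5407 -0.2339  0.2998] 1.8 [-0.5344 -0.062   1.6369 -0.0003  1.5616 -0.8533] [-0.211  -0.0561  0.9373]
```

View pics/w1.png

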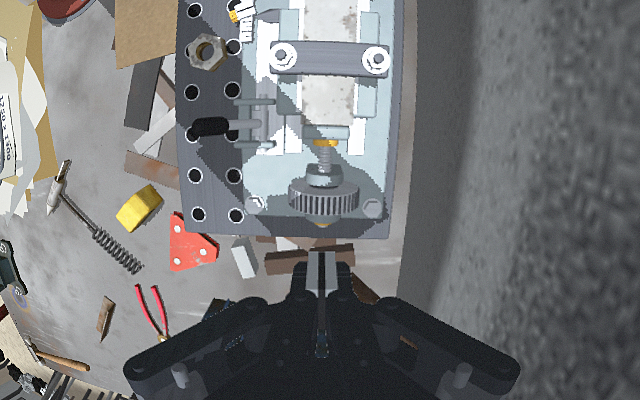

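Run:
```python
from h import *
im=ctrl.get_image('wrist'); w=par('wrist')
for l in ['wheel','lock_lever','lever_grip','pointer_tip','gauge_mark','saddle','nut']:
    for m in ctrl.masks_of('wrist',l)[:2]:
        ys,xs=np.nonzero(m['pixels']); print(l,m['score'],m['extent'],xs.mean().round(1),ys.mean().round(1))
save(cv2.resize(im[90:290,170:430],None,fx=3,fy=3,interpolation=cv2.INTER_CUBIC),'w1a.png')
save(cv2.resize(im[0:110,170:430],None,fx=3,fy=3,interpolation=cv2.INTER_CUBIC),'w1b.png')
```

```text
wheel 0.8 [288.6, 147.8, 363.5, 216.6] 324.3 192.1
lock_lever 0.62 [191.5, 110.0, 258.1, 133.6] 226.4 124.6
lock_lever 0.3 [173.1, 0.0, 403.7, 238.5] 290.8 117.6
lever_grip 0.59 [194.6, 111.6, 260.7, 137.9] 226.4 124.6
lever_grip 0.26 [255.9, 0.0, 393.4, 151.6] 319.9 68.0
pointer_tip 0.63 [257.7, 0.1, 392.6, 152.0] 319.8 67.8
saddle 0.87 [254.2, 1.4, 389.8, 157.9] 319.6 67.7
saddle 0.45 [232.0, 1.2, 253.9, 23.5] 243.0 10.5
nut 0.72 [189.1, 35.2, 227.3, 71.4] 207.8 51.2
```

View pics/w1a.png

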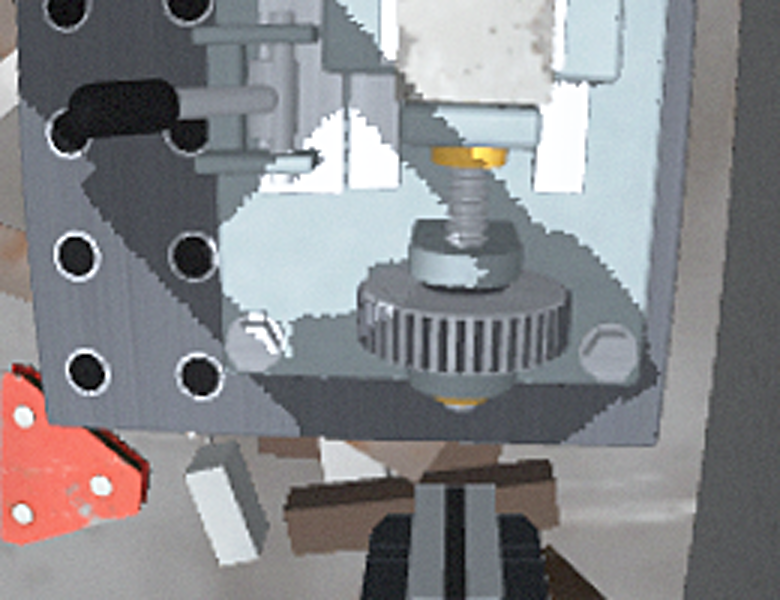

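View pics/w1b.png

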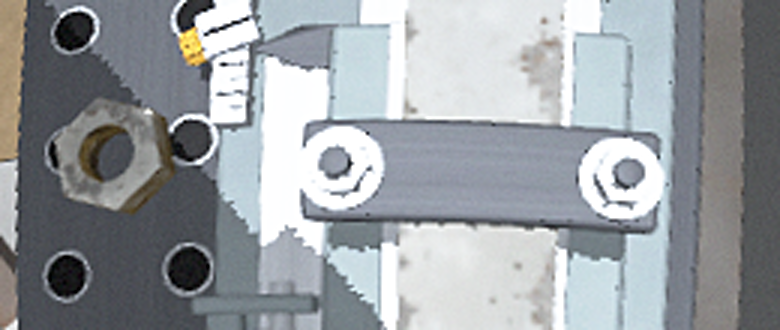

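Run:
```python
from h import *
from scipy.optimize import least_squares
w=par('wrist')
L=np.array([[-165,-240,0],[78,-240,0],[-98,-110,64]])/1000.
uv=np.array([[50,425],[660,443],[125,107],[465,342],[357,300],[572,300]])/3+[170,90]
def f(s):
    wy,wt=s[3],s[4]
    LL=np.vstack([L,[[0,wy,wt],[-.032,wy+.004,wt-.032],[.032,wy+.004,wt-.032]]])
    return (proj(w,jig(s[:3])(LL))-uv).ravel()
r=least_squares(f,S0+[-.18,.07]); print(r.x,np.degrees(r.x[2]));print(r.fun.reshape(-1,2))
J=jig(r.x[:3]); W=J([0,r.x[3],r.x[4]])[0]; print('wheeltop',W)
o=ctrl.get_obs(); print('pixel tip',proj(w,o['tool_pos']+[0,0,-.014]),o['tool_pos'],w['eye'])
for z in (.03,.04): print(z,(onz(w,np.array([[258,55],[205,35]])/3+[170,0],.11+z)))
JR=np.array([[np.cos(r.x[2]),-np.sin(r.x[2])],[np.sin(r.x[2]),np.cos(r.x[2])]])
for z in (.01,.024,.03): print(z,(onz(w,np.array([[258,51],[255,40],[222,52],[205,35]])/3+[170,0],.11+z)[:,:2]-r.x[:2])@JR*1000)
```

```text
[ 0.4934 -0.067   0.2934 -0.1733  0.083 ] 16.809438029895805
[[-1.1379  1.0344]
 [ 0.3666  0.0181]
 [-0.5007 -0.5294]
 [ 0.5751  1.1004]
 [ 0.5102 -1.2798]
 [-0.2485  0.0648]]
wheeltop [ 0.5435 -0.2328  0.193 ]
pixel tip [[319.4273 265.664 ]] [ 0.5395 -0.2361  0.3001] [ 0.5143 -0.1574  0.4284]
0.03 [[ 0.4326 -0.0965  0.14  ]
 [ 0.4137 -0.0936  0.14  ]]
0.04 [[ 0.4354 -0.0986  0.15  ]
 [ 0.4172 -0.0958  0.15  ]]
0.01 [[-71.0169  -3.5107]
 [-72.1818   0.5788]
 [-83.2981  -2.982 ]
 [-89.4469   3.798 ]]
0.024 [[-68.074   -7.5525]
 [-69.186   -3.6487]
 [-79.7978  -7.0478]
 [-85.6675  -0.5756]]
0.03 [[-66.8127  -9.2848]
 [-67.9021  -5.4605]
 [-78.2976  -8.7903]
 [-84.0477  -2.45  ]]
```

```bash
cat >> h.py <<'E'
S1=[0.4934,-0.067,0.2934]
def injig(s,X):
    c,n=np.cos(s[2]),np.sin(s[2]); X=np.atleast_2d(X)-[s[0],s[1],.11]
    return X@np.array([[c,-n,0],[n,c,0],[0,0,1]])
E
python3 - <<'E'
from h import *
J=jig(S1)
plan([J([-.06,-.1,.15])[0],J([-.085,-.08,.1])[0]],tgtrot(S1))
E
```

```text
[-0.0452, 0.0234, -0.0318] [-0.2, 1.2, 0.2]
[-0.0308, 0.0164, -0.0226] [0.0, -0.0, 0.0]
[-0.02, 0.05, -0.025] [0.0, -0.0, -0.0]
```

servo_tool(delta_pos=[[-0.045, 0.023, -0.032], [-0.031, 0.016, -0.023], [-0.02, 0.045, -0.025], [0, 0, 0]], dr=[[0, 1.2, 0], [0, 0, 0], [0, 0, 0], [0, 0, 0]], grip=[0, 0, 0, 0])

```text
t: 2.75
tool_pos: [0.4299, -0.1672, 0.2092]
tool_rot: [-1.333, 0.994, -0.993]
contact_force: [0.6, 0.1, -0.5]
opening: -0.0003
```

Run:
```python
from h import *
o=ctrl.get_obs();print(injig(S1,o['tool_pos']),o['t'])
im=ctrl.get_image('wrist'); save(im,'w2.png')
print(proj(par('wrist'),jig(S1)([-.07,-.008,.024])))
save(cv2.resize(im[40:200,200:400],None,fx=4,fy=4,interpolation=cv2.INTER_CUBIC),'w2a.png')
```

```text
[[-0.0897 -0.0776  0.0992]] 2.75
[[343.808  117.3874]]
```

View pics/w2.png

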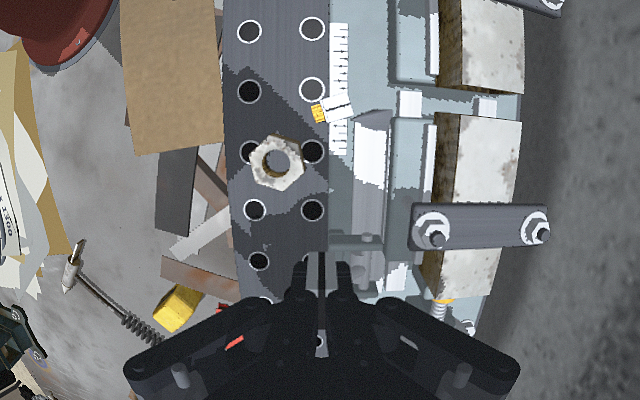

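View pics/w2a.png

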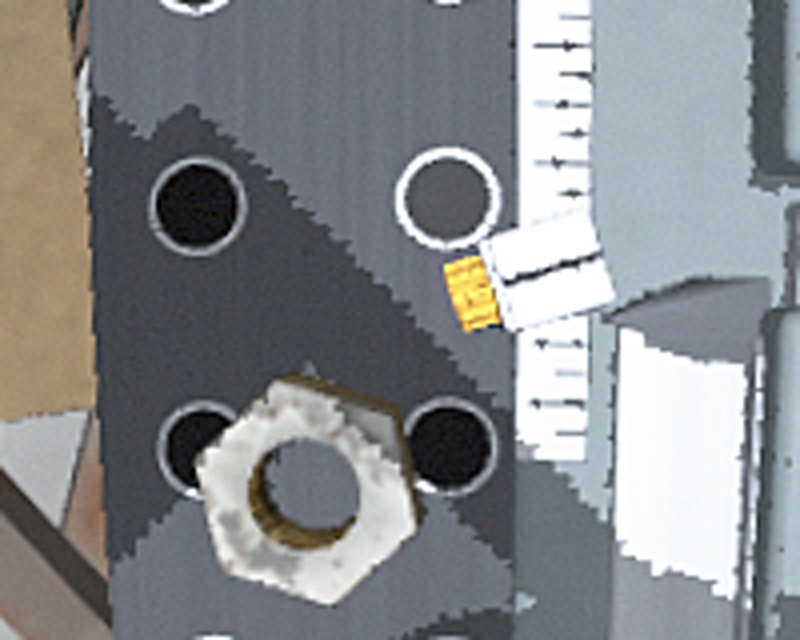

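Run:
```python
from h import *
w=par('wrist'); im=ctrl.get_image('wrist')
print('cam jig',injig(S1,w['eye']))
for z in (.02,.024,.028): print(z,injig(S1,onz(w,np.array([[606,318],[602,250]])/4+[200,40],.11+z))*1000)
save(cv2.resize(im[85:135,310:390],None,fx=10,fy=10,interpolation=cv2.INTER_CUBIC),'w2b.png')
for l in ['pointer_tip','gauge_mark']:
    for m in ctrl.masks_of('wrist',l)[:2]: print(l,m['score'],m['extent'])
```

```text
cam jig [[-0.0865  0.0024  0.2328]]
0.02 [[-64.4054  -9.6004  20.    ]
 [-65.185    2.1251  20.    ]]
0.024 [[-64.8203  -9.3748  24.    ]
 [-65.5852   2.1304  24.    ]]
0.028 [[-65.2351  -9.1491  28.    ]
 [-65.9854   2.1357  28.    ]]
pointer_tip 0.97 [348.7, 103.0, 540.7, 291.7]
gauge_mark 0.61 [309.3, 89.5, 345.3, 115.6]
```

View pics/w2b.png

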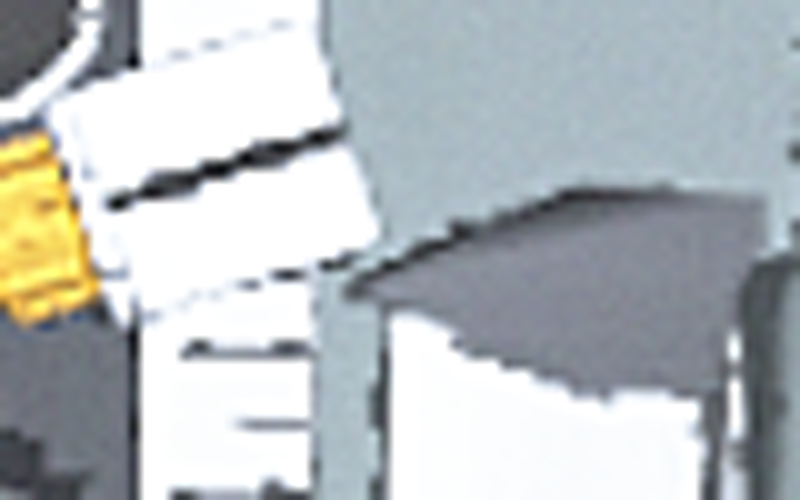

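Run:
```python
from h import *
w=par('wrist'); im=ctrl.get_image('wrist');w2=par('wrist'); print(w['eye']-w2['eye'],ctrl.get_obs()['t'])
save(cv2.resize(im[85:135,310:390],None,fx=10,fy=10,interpolation=cv2.INTER_CUBIC),'w2c.png')
print('cam jig',injig(S1,w['eye']))
for z in (.02,.024,.028): print(z,injig(S1,onz(w,np.array([[350,290],[345,130]])/10+[310,85],.11+z))*1000)
```

```text
[-0.0001  0.     -0.0001] 3.0
cam jig [[-0.0841 -0.0001  0.2384]]
0.02 [[-64.4552 -10.2397  20.    ]
 [-64.8676   1.0808  20.    ]]
0.024 [[-64.8144 -10.0537  24.    ]
 [-65.2193   1.0595  24.    ]]
0.028 [[-65.1736  -9.8677  28.    ]
 [-65.5709   1.0381  28.    ]]
```

View pics/w2c.png

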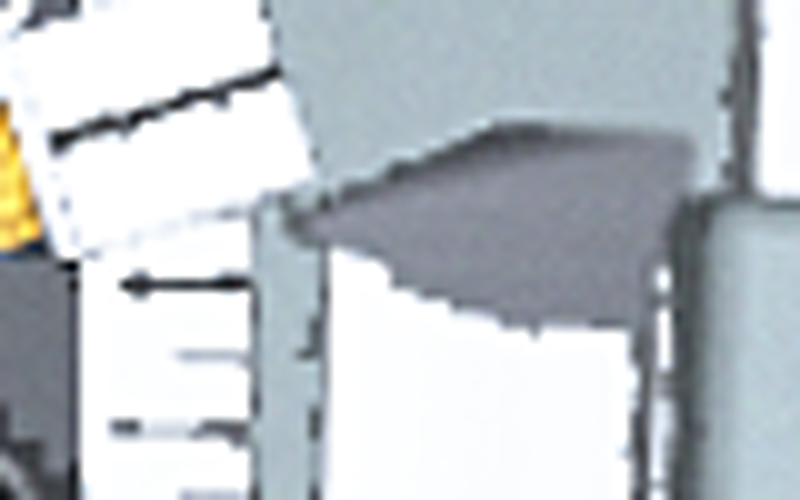

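Run:
```python
from h import *
w=par('wrist'); 
for z in (.02,.024,.028): print(z,injig(S1,onz(w,np.array([[292,222],[278,70]])/10+[310,85],.11+z))*1000)
o=ctrl.get_obs(); print(o['t'],injig(S1,o['tool_pos']),o['dq'])
```

```text
0.02 [[-68.4612  -5.4944  20.    ]
 [-69.4598   5.2415  20.    ]]
0.024 [[-68.7456  -5.396   24.    ]
 [-69.7259   5.1434  24.    ]]
0.028 [[-69.03    -5.2976  28.    ]
 [-69.992    5.0452  28.    ]]
3.0 [[-0.0834 -0.0841  0.111 ]] [ 0.0018  0.0034  0.002  -0.0006  0.0035 -0.0001]
```

Run:
```python
from h import *
J=jig(S1)
plan([J([-.06,-.12,.14])[0],J([-.02,-.173,.117])[0]],tgtrot(S1))
```

```text
[0.0362, -0.0282, 0.0239] [-0.7, -0.2, 0.8]
[0.0453, 0.0196, 0.0342] [-0.0, -0.0, -0.0]
[0.0077, 0.0034, 0.0058] [-0.0, -0.0, -0.0]
```

servo_tool(delta_pos=[[0.036, -0.028, 0.024], [0.045, 0.012, 0.034], [0.0077, 0.0, 0.006], [0, 0, 0], [0, 0, 0]], dr=[[-0.7, 0, 0.8], [0, 0, 0], [0, 0, 0], [0, 0, 0], [0, 0, 0]], grip=[0, 0, 0, 0, 0])

```text
t: 3.62
tool_pos: [0.5314, -0.2426, 0.2452]
tool_rot: [-1.331, 0.984, -1.001]
contact_force: [-0.1, 0.3, -0.3]
opening: 0.0002
```

Run:
```python
from h import *
J=jig(S1)
im=ctrl.get_image('wrist'); save(im,'w3.png')
o=ctrl.get_obs();print(injig(S1,o['tool_pos'])*1000,o['t'],o['contact_force'])
plan([J([-.02,-.173,.117])[0]],tgtrot(S1))
```

```text
[[ -14.4196 -179.0921  135.5656]] 3.675 [0.2141 1.2013 0.0757]
[-0.0062, 0.0185, -0.0057] [-0.5, -0.2, 0.5]
```

View pics/w3.png

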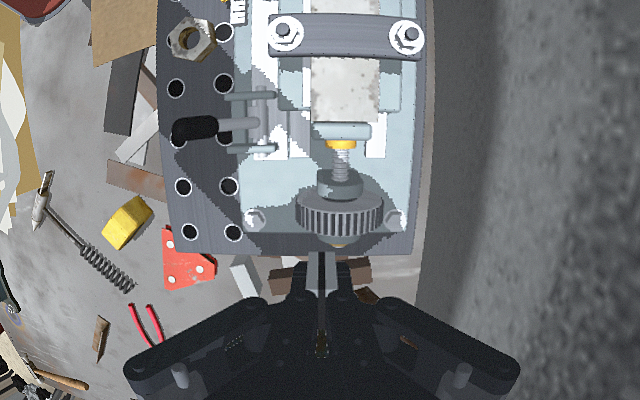

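Run:
```python
from h import *
im=cv2.imread('pics/w3.png')
cv2.imwrite('pics/w3a.png',cv2.resize(im[170:270,270:410],None,fx=5.5,fy=5.5,interpolation=cv2.INTER_CUBIC))
```

```text
(no output)
```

View pics/w3a.png

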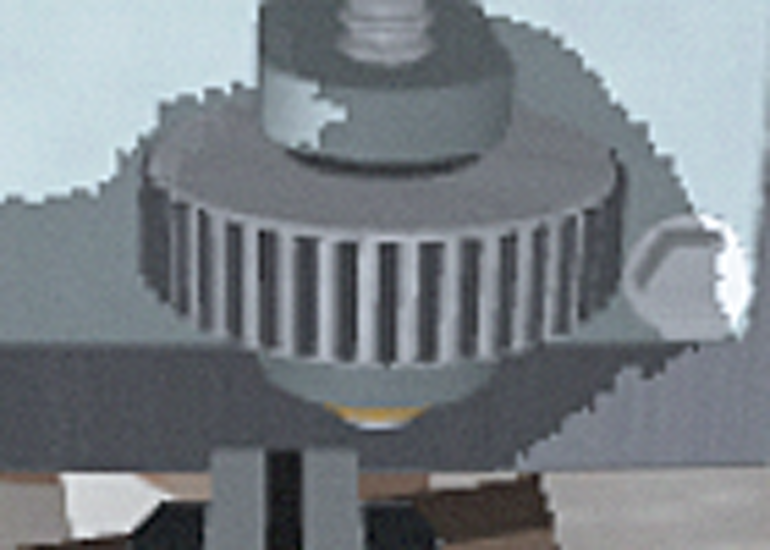

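Run:
```python
from h import *
w=par('wrist')
for z in (.075,.08,.085,.09): print(z,injig(S1,onz(w,np.array([[385,240],[385,360]])/5.5+[270,170],.11+z))*1000)
# limb points axle height: leftmost/rightmost of +y edge
for z in (.043,.048,.053,.058): print(z,injig(S1,onz(w,np.array([[143,165],[622,165]])/5.5+[270,170],.11+z))*1000)
```

```text
0.075 [[  -0.6809 -167.4187   75.    ]
 [  -0.3872 -183.0874   75.    ]]
0.08 [[  -1.0431 -165.523    80.    ]
 [  -0.7572 -180.7764   80.    ]]
0.085 [[  -1.4053 -163.6274   85.    ]
 [  -1.1272 -178.4654   85.    ]]
0.09 [[  -1.7675 -161.7317   90.    ]
 [  -1.4971 -176.1544   90.    ]]
0.043 [[ -31.5957 -168.3801   43.    ]
 [  34.4603 -168.7631   43.    ]]
0.048 [[ -31.2048 -166.7376   48.    ]
 [  33.3542 -167.1119   48.    ]]
0.053 [[ -30.8138 -165.095    53.    ]
 [  32.2482 -165.4607   53.    ]]
0.058 [[ -30.4229 -163.4525   58.    ]
 [  31.1421 -163.8095   58.    ]]
```

servo_tool(delta_pos=[[-0.004, 0.025, -0.004], [0, 0, 0], [0, 0.006, 0], [0, 0, 0]], dr=[[-0.5, 0, 0.5], [0, 0, 0], [0, 0, 0], [0, 0, 0]], grip=[0, 0, 0, 0])

```text
t: 4.18
tool_pos: [0.5247, -0.2383, 0.2126]
tool_rot: [-1.333, 0.994, -0.991]
contact_force: [0.0, -0.4, 0.7]
opening: -0.0002
```

```bash
cat > st.py <<'E'
from h import *
o=ctrl.get_obs();print('jig',(injig(S1,o['tool_pos'])*1000).round(1),'t',o['t'],'Fjig',o['contact_force']@R.from_euler('z',S1[2]).as_matrix(), 'rot err',(R.from_rotvec(o['tool_rot']).inv()*R.from_matrix(tgtrot(S1))).as_rotvec(degrees=True))
E
python3 st.py
```

```text
jig [[ -19.6 -173.   102.6]] t 4.175 Fjig [-0.1228 -0.43    0.6951] rot err [ 0.0755 -0.1365 -0.0671]
```

servo_tool(delta_pos=[[0, 0.004, 0.0], [0, 0.002, 0], [0, 0, 0]], dr=[[0, 0, 0], [0, 0, 0], [0, 0, 0]], grip=[0, 0, 0])

```text
t: 4.55
tool_pos: [0.5249, -0.2385, 0.2067]
tool_rot: [-1.333, 0.993, -0.992]
contact_force: [0.1, 0.1, 0.2]
opening: 0.0
```

```bash
python3 st.py
```

```text
jig [[ -19.4 -173.3   96.7]] t 4.55 Fjig [0.0975 0.0333 0.2255] rot err [ 0.0375 -0.1385 -0.0275]
```

servo_tool(delta_pos=[[0, 0.0015, 0.0], [0, 0.0015, 0]], dr=[[0, 0, 0], [0, 0, 0]], grip=[0, 0])

```text
t: 4.8
tool_pos: [0.5252, -0.2387, 0.2041]
tool_rot: [-1.333, 0.992, -0.992]
contact_force: [-1.1, -0.6, 0.2]
opening: -0.0
```

```bash
python3 st.py
```

```text
jig [[ -19.2 -173.6   94.1]] t 4.8 Fjig [-1.1918 -0.2228  0.1804] rot err [ 0.0062 -0.1392  0.0115]
```

servo_tool(delta_pos=[[0, 0.0015, 0.0], [0, 0.0015, 0]], dr=[[0, 0, 0], [0, 0, 0]], grip=[0, 0])

```text
t: 5.05
tool_pos: [0.5253, -0.2388, 0.2013]
tool_rot: [-1.333, 0.992, -0.993]
contact_force: [-1.0, 1.0, 5.5]
opening: -0.0002
```

```bash
python3 st.py
```

```text
jig [[ -19.1 -173.7   91.3]] t 5.05 Fjig [-0.6499  1.2419  5.4543] rot err [-0.0034 -0.1395  0.0281]
```

servo_tool(delta_pos=[[0, 0.0008, 0.006], [0, 0.0008, 0.006]], dr=[[0, 0, 0], [0, 0, 0]], grip=[0, 0])

```text
t: 5.3
tool_pos: [0.537, -0.2353, 0.2039]
tool_rot: [-1.333, 0.992, -0.993]
contact_force: [-1.3, 2.5, 3.6]
opening: 0.0001
```

```bash
python3 st.py
```

```text
jig [[  -6.9 -173.8   93.9]] t 5.3 Fjig [-0.4927  2.7763  3.619 ] rot err [-0.0065 -0.1606  0.0288]
```

servo_tool(delta_pos=[[0, 0.001, 0.006], [0, 0.001, 0.006], [0, 0.0015, 0.006]], dr=[[0, 0, 0], [0, 0, 0], [0, 0, 0]], grip=[0, 0, 0])

```text
t: 5.68
tool_pos: [0.5561, -0.2298, 0.2031]
tool_rot: [-1.332, 0.99, -0.995]
contact_force: [-0.5, 1.6, 4.5]
opening: -0.0003
```

```bash
python3 st.py
python3 - <<'E'
from h import *
im=ctrl.get_image('wrist'); save(im,'w4.png')
E
```

```text
jig [[  12.9 -173.9   93.1]] t 5.675 Fjig [0.0432 1.7027 4.4799] rot err [-0.1504 -0.1489  0.098 ]
```

View pics/w4.png

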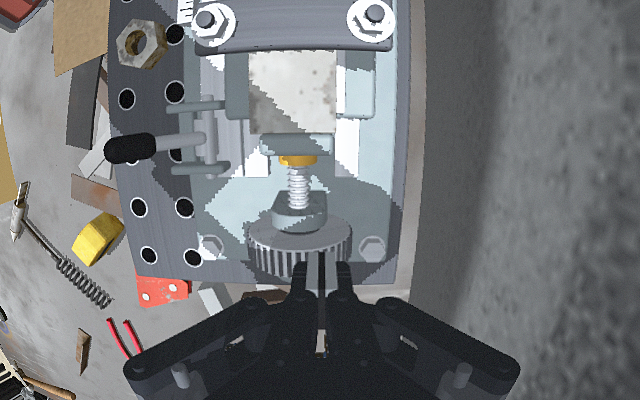

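servo_tool(delta_pos=[[0, 0, 0.004], [0, -0.01, 0], [0, 0, -0.034], [0, 0.006, 0], [0, 0.0, 0]], dr=[[0, 0, 0], [0, 0, 0], [0, 0, 0], [0, 0, 0], [0, 0, 0]], grip=[0, 0, 0, 0, 0])

```text
t: 6.35
tool_pos: [0.5273, -0.2387, 0.2053]
tool_rot: [-1.333, 0.99, -0.994]
contact_force: [0.5, 0.5, -0.1]
opening: 0.0002
```

```bash
python3 st.py
```

```text
jig [[ -17.2 -174.1   95.3]] t 6.35 Fjig [ 0.6041  0.3205 -0.0931] rot err [-0.0824 -0.1192  0.1112]
```

servo_tool(delta_pos=[[0, 0.004, 0], [0, 0.0005, 0.008], [0, 0.001, 0.008], [0, 0.001, 0.008], [0, 0.0012, 0.007]], dr=[[0, 0, 0], [0, 0, 0], [0, 0, 0], [0, 0, 0], [0, 0, 0]], grip=[0, 0, 0, 0, 0])

```text
t: 6.98
tool_pos: [0.5605, -0.2293, 0.2022]
tool_rot: [-1.333, 0.986, -0.996]
contact_force: [0.9, -0.5, -0.6]
opening: -0.0001
```

```bash
python3 st.py
```

```text
jig [[  17.3 -174.8   92.2]] t 6.975 Fjig [ 0.6808 -0.7399 -0.637 ] rot err [-0.2225 -0.0529  0.2363]
```

```bash
cat >> h.py <<'E'
def rect(p,im,x0,x1,y0,y1,z,res=.00025,s=None):
    s=s or S1
    xs=np.arange(x0,x1,res); ys=np.arange(y1,y0,-res)
    X,Y=np.meshgrid(xs,ys); P=jig(s)(np.c_[X.ravel(),Y.ravel(),np.full(X.size,z)])
    uv=proj(p,P).astype(np.float32).reshape(X.shape+(2,))
    return cv2.remap(im,uv[...,0],uv[...,1],cv2.INTER_CUBIC)
E
python3 - <<'E'
from h import *
w=par('wrist'); im=ctrl.get_image('wrist')
r=rect(w,im,-.06,.06,-.13,-.04,.08,.0002); save(r,'r5.png'); print(ctrl.get_obs()['t'])
E
```

```text
7.025
```

View pics/r5.png

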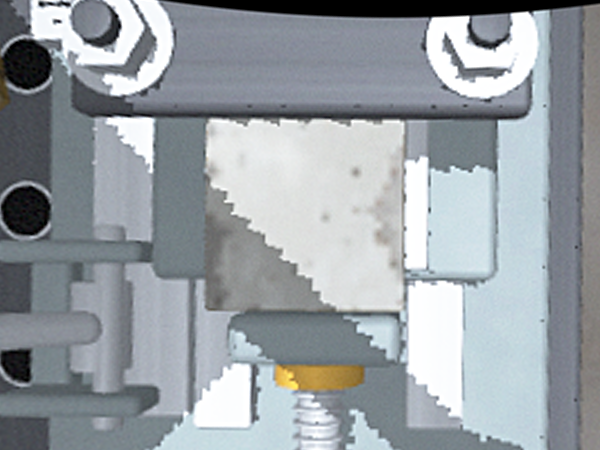

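servo_tool(delta_pos=[[0, -0.009, 0], [0.001, 0, -0.038], [0, 0.005, 0], [0, 0.0, 0], [0, 0.003, 0]], dr=[[0, 0, 0], [0, 0, 0], [0, 0, 0], [0, 0, 0], [0, 0, 0]], grip=[0, 0, 0, 0, 0])

```text
t: 7.65
tool_pos: [0.5249, -0.2412, 0.2022]
tool_rot: [-1.333, 0.986, -0.995]
contact_force: [0.4, 0.4, 0.3]
opening: -0.0
```

```bash
python3 st.py
```

```text
jig [[ -20.3 -175.9   92.2]] t 7.65 Fjig [0.5419 0.2941 0.2652] rot err [-0.233  -0.0035  0.2264]
```

servo_tool(delta_pos=[[-0.001, 0.003, 0], [0, 0.0005, 0.008], [0, 0.0008, 0.008], [0, 0.001, 0.008], [0, 0.0015, 0.008]], dr=[[0, 0, 0], [0, 0, 0], [0, 0, 0], [0, 0, 0], [0, 0, 0]], grip=[0, 0, 0, 0, 0])

```text
t: 8.28
tool_pos: [0.5583, -0.2313, 0.2027]
tool_rot: [-1.335, 0.982, -0.997]
contact_force: [-1.2, -0.8, 1.0]
opening: 0.0002
```

```bash
python3 st.py
python3 - <<'E'
from h import *
w=par('wrist'); im=ctrl.get_image('wrist')
r=rect(w,im,-.06,.06,-.13,-.04,.08,.0002); save(r,'r6.png'); print(ctrl.get_obs()['t'])
E
```

```text
jig [[  14.6 -176.    92.7]] t 8.275 Fjig [-1.3863 -0.404   0.9915] rot err [-0.306   0.0694  0.4549]
8.325
```

View pics/r6.png

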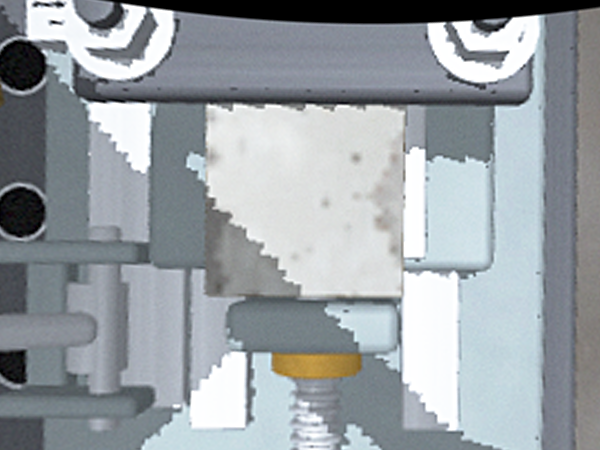

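Run:
```python
from h import *
J=jig(S1)
plan([J([-.0,-.16,.125])[0],J([-.075,-.084,.12])[0]],tgtrot(S1))
```

```text
[-0.0158, -0.0329, -0.0151] [-0.3, 0.1, 0.5]
[-0.0427, 0.0028, -0.0421] [-0.0, -0.0, -0.0]
[-0.0333, 0.0022, -0.0329] [-0.0, -0.0, -0.0]
```

servo_tool(delta_pos=[[0, -0.035, -0.005], [-0.05, 0.0, -0.05], [-0.036, 0.0, -0.035], [0, 0.005, 0], [0, 0, 0]], dr=[[-0.3, 0.1, 0.5], [0, 0, 0], [0, 0, 0], [0, 0, 0], [0, 0, 0]], grip=[0, 0, 0, 0, 0])

```text
t: 8.95
tool_pos: [0.4545, -0.1782, 0.2278]
tool_rot: [-1.335, 0.995, -0.985]
contact_force: [-0.3, 0.1, 0.4]
opening: 0.0004
```

```bash
cat > look.py <<'E'
from h import *
import sys
w=par('wrist'); im=ctrl.get_image('wrist'); w2=par('wrist'); o=ctrl.get_obs()
print('t',o['t'],'drift mm',(w2['eye']-w['eye'])*1000,'cam',injig(S1,w['eye'])*1000,'tcp',injig(S1,o['tool_pos'])*1000)
r=rect(w,im,-.10,-.04,-.025,.025,.024,.0001); save(r,sys.argv[1]+'r.png'); save(im,sys.argv[1]+'.png')
E
python3 look.py l1
```

```text
t 9.0 drift mm [ 0.2182 -0.1151  0.2548] cam [[-68.0493 -13.5906 246.8787]] tcp [[-69.203  -95.2926 118.0155]]
```

View pics/l1r.png

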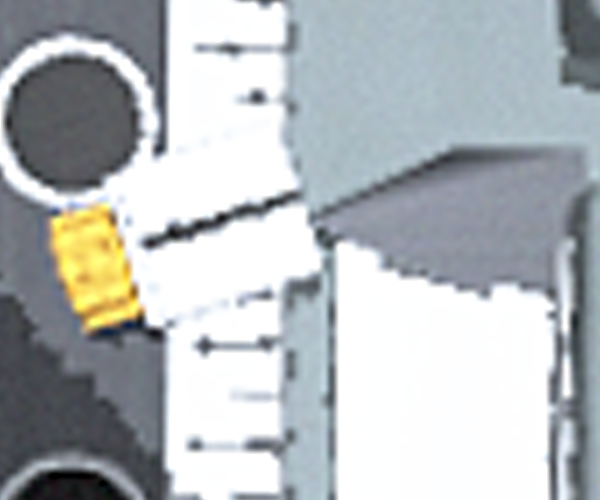

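Run:
```python
from h import *
J=jig(S1)
plan([J([-.018,-.1745,.12])[0]],tgtrot(S1))
```

```text
[0.0504, -0.0016, 0.0325] [0.2, 0.0, -0.3]
[0.0288, -0.0007, 0.0186] [-0.0, -0.0, -0.0]
```

servo_tool(delta_pos=[[0.05, -0.0016, 0.0325], [0.029, 0, 0.0186], [0, 0.012, 0], [0, 0, 0], [0, 0, 0]], dr=[[0.2, 0, -0.3], [0, 0, 0], [0, 0, 0], [0, 0, 0], [0, 0, 0]], grip=[0, 0, 0, 0, 0])

```text
t: 9.62
tool_pos: [0.5296, -0.2412, 0.2129]
tool_rot: [-1.335, 0.994, -0.986]
contact_force: [-0.5, 0.9, 0.4]
opening: -0.0001
```

```bash
python3 st.py
```

```text
jig [[ -15.7 -177.2  102.9]] t 9.625 Fjig [-0.1989  1.0259  0.389 ] rot err [ 0.2202  0.0452 -0.1787]
```

servo_tool(delta_pos=[[-0.002, 0.008, 0], [0, 0, 0], [0, 0.003, 0], [0, 0.001, 0], [0, 0.001, 0]], dr=[[0.2, 0, -0.2], [0, 0, 0], [0, 0, 0], [0, 0, 0], [0, 0, 0]], grip=[0, 0, 0, 0, 0])

```text
t: 10.25
tool_pos: [0.5285, -0.2385, 0.2025]
tool_rot: [-1.335, 0.986, -0.992]
contact_force: [-3.1, 1.0, 5.7]
opening: -0.0003
```

```bash
python3 st.py
```

```text
jig [[ -16.  -174.3   92.5]] t 10.25 Fjig [-2.7109  1.8658  5.6678] rot err [-0.0762  0.0964  0.1844]
```

servo_tool(delta_pos=[[0, 0.0005, 0.007], [0, 0.0008, 0.007], [0, 0.001, 0.007], [0, 0.001, 0.005], [0, 0.001, 0]], dr=[[0, 0, 0], [0, 0, 0], [0, 0, 0], [0, 0, 0], [0, 0, 0]], grip=[0, 0, 0, 0, 0])

```text
t: 10.88
tool_pos: [0.5562, -0.2304, 0.2029]
tool_rot: [-1.332, 0.982, -0.996]
contact_force: [0.3, 2.6, 6.5]
opening: -0.0003
```

```bash
python3 st.py;  python3 - <<'E'
from h import *
J=jig(S1)
plan([J([-.0,-.16,.125])[0],J([-.075,-.084,.10])[0]],tgtrot(S1))
E
```

```text
jig [[  12.9 -174.5   92.9]] t 10.875 Fjig [1.0068 2.4201 6.4851] rot err [-0.3989  0.101   0.2969]
[-0.0144, -0.0323, -0.0126] [-0.4, 0.1, 0.3]
[-0.0416, 0.0137, -0.041] [-0.0, -0.0, -0.0]
[-0.0344, 0.0113, -0.034] [-0.0, -0.0, -0.0]
```

servo_tool(delta_pos=[[0, -0.035, -0.005], [-0.05, 0.0, -0.05], [-0.046, 0.01, -0.045], [-0.005, 0.015, -0.008], [0, 0, 0]], dr=[[-0.3, 0.1, 0.3], [0, 0, 0], [0, 0, 0], [0, 0, 0], [0, 0, 0]], grip=[0, 0, 0, 0, 0])

```text
t: 11.5
tool_pos: [0.4281, -0.1682, 0.2083]
tool_rot: [-1.334, 0.993, -0.988]
contact_force: [0.6, 0.2, 0.5]
opening: 0.0
```

servo_tool(delta_pos=[[0, 0, 0]], dr=[[0, 0, 0]], grip=[0])

```text
t: 11.62
tool_pos: [0.4285, -0.1685, 0.2084]
tool_rot: [-1.334, 0.993, -0.988]
contact_force: [0.0, -0.1, -0.3]
opening: -0.0001
```

```bash
python3 look.py l2
```

```text
t 11.675 drift mm [ 0.084  -0.0421 -0.0541] cam [[-90.3362   3.472  227.3027]] tcp [[-91.4073 -78.4356  98.3395]]
```

View pics/l2r.png

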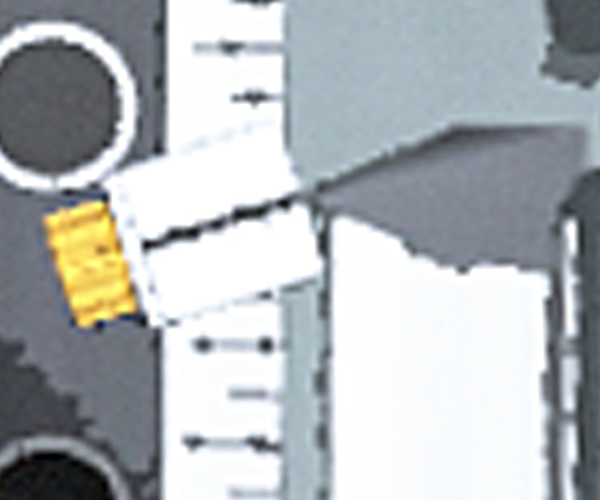

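Run:
```python
from h import *
w=par('wrist'); ims=[ctrl.get_image('wrist').astype(float) for _ in range(4)]; w2=par('wrist'); print((w2['eye']-w['eye'])*1000)
im=np.mean(ims,0).clip(0,255).astype(np.uint8)
r=rect(w2,im,-.09,-.042,-.0125,.0165,.024,.0001)
save(cv2.resize(r,None,fx=1.6,fy=1.6,interpolation=cv2.INTER_CUBIC),'l2z.png')
uv=proj(w2,jig(S1)([-.068,.0052,.024]))[0]; a,b=int(uv[0]),int(uv[1]); print(uv)
save(cv2.resize(im[b-20:b+20,a-30:a+30],None,fx=13,fy=13,interpolation=cv2.INTER_NEAREST),'l2n.png')
```

```text
[ 0.1447 -0.0424  0.3524]
[355.7181 102.2222]
```

View pics/l2z.png

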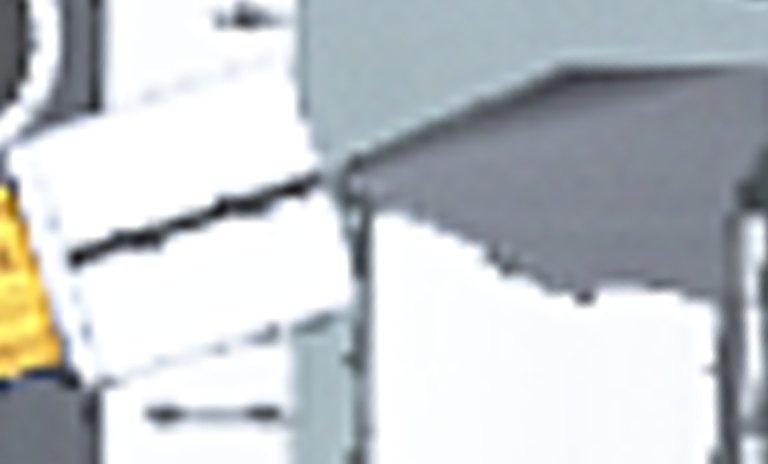

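View pics/l2n.png

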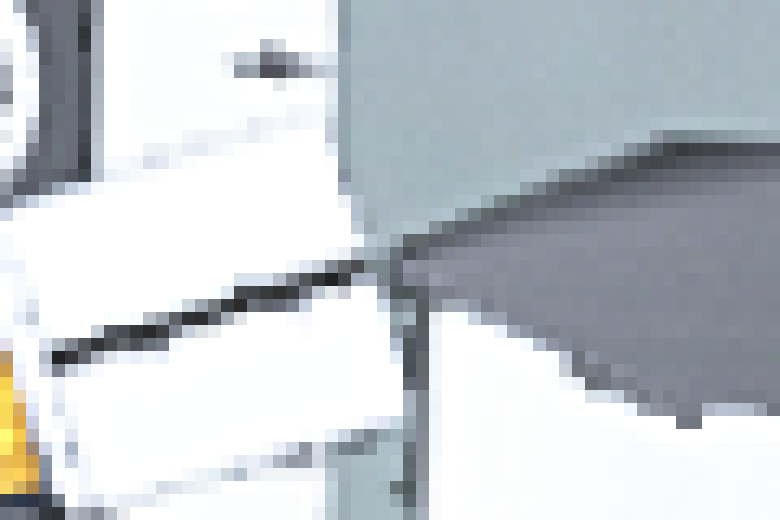

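servo_tool(delta_pos=[[-0.008, 0, -0.028], [0, 0.02, 0], [0, 0.016, 0], [0, 0, 0], [0, 0, 0]], dr=[[0, 0, 0], [0, 0, 0], [0, 0, 0], [0, 0, 0], [0, 0, 0]], grip=[0, 0, 0, 0, 0])

```text
t: 12.5
tool_pos: [0.4012, -0.1703, 0.1738]
tool_rot: [-1.334, 0.991, -0.99]
contact_force: [-0.4, -0.1, 0.0]
opening: -0.0004
```

```bash
cat > look2.py <<'E'
from h import *
import sys
n=sys.argv[1]
w=par('wrist'); im=ctrl.get_image('wrist'); o=ctrl.get_obs(); print(o['t'],'tcp',injig(S1,o['tool_pos'])*1000,'cam',injig(S1,w['eye'])*1000)
r=rect(w,im,-.09,-.042,-.0125,.0165,.024,.0001)
save(cv2.resize(r,None,fx=1.6,fy=1.6,interpolation=cv2.INTER_CUBIC),n+'z.png')
uv=proj(w,jig(S1)([-.068,.0052,.024]))[0]; a,b=int(uv[0]),int(uv[1]); print(uv)
save(cv2.resize(im[max(b-20,0):b+20,a-30:a+30],None,fx=13,fy=13,interpolation=cv2.INTER_NEAREST),n+'n.png')
E
python3 look2.py l3
```

```text
12.55 tcp [[-118.2198  -72.1899   63.706 ]] cam [[-117.3098    9.9188  192.4953]]
[410.4996 115.2463]
```

View pics/l3z.png

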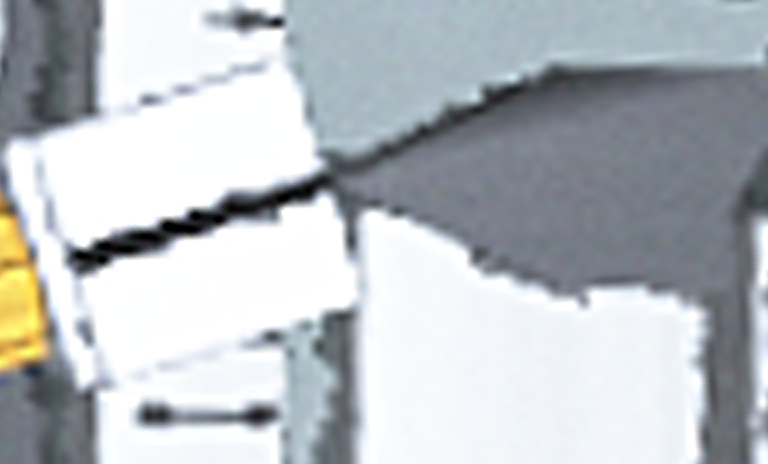

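View pics/l3n.png

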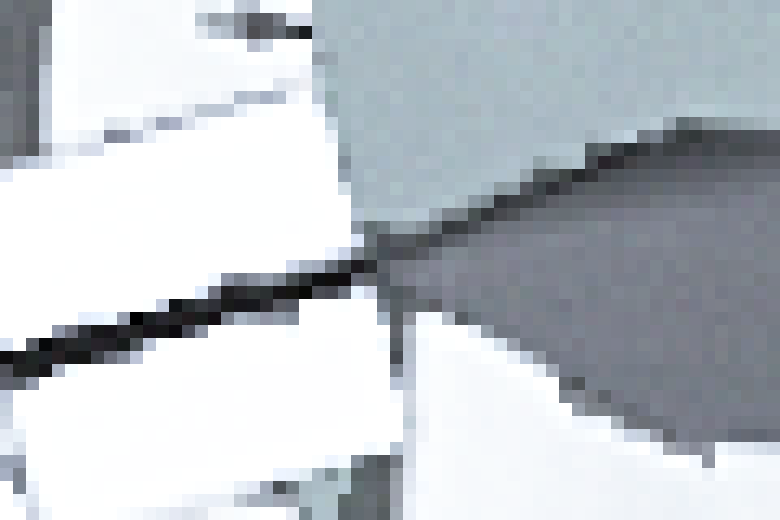

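servo_tool(delta_pos=[[0, -0.045, 0], [0.038, 0, 0.014], [0, 0, 0], [0, 0, 0], [0, 0, 0]], dr=[[0, 0, 0], [0, 0, 0], [0, 0, 0], [0, 0, 0], [0, 0, 0]], grip=[0, 0, 0, 0, 0])

```text
t: 13.18
tool_pos: [0.427, -0.2029, 0.2225]
tool_rot: [-1.335, 0.987, -0.992]
contact_force: [1.0, -0.4, -0.2]
opening: 0.0002
```

```bash
python3 st.py
python3 - <<'E'
from h import *
im=ctrl.get_image('wrist'); save(im,'w7.png'); w=par('wrist')
print(proj(w,jig(S1)([[-.098,-.110,.064],[-.104,-.11,.085],[-.098,-.093,.072]])))
E
```

```text
jig [[-102.9 -110.9  112.5]] t 13.175 Fjig [ 0.7807 -0.7053 -0.1693] rot err [-0.099   0.0971  0.1369]
[[327.4027 237.0172]
 [317.5867 252.4831]
 [327.9426 216.3105]]
```

View pics/w7.png

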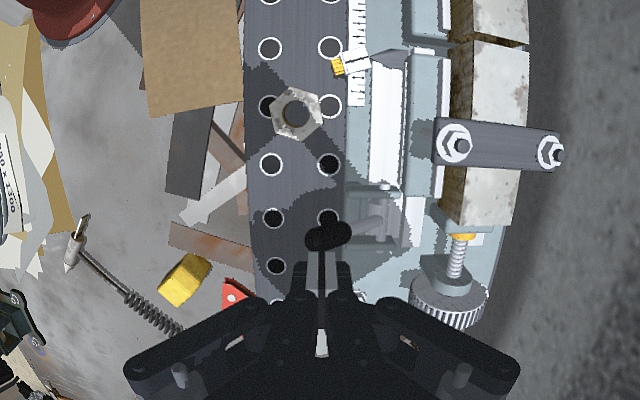

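servo_tool(delta_pos=[[0, 0.018, 0], [0, 0.005, 0], [0, 0.003, 0], [0, 0.003, 0]], dr=[[0, 0, 0], [0, 0, 0], [0, 0, 0], [0, 0, 0]], grip=[0, 0, 0, 0])

```text
t: 13.72
tool_pos: [0.4261, -0.2024, 0.1916]
tool_rot: [-1.336, 0.987, -0.991]
contact_force: [-1.3, 0.7, 2.7]
opening: 0.0
```

```bash
python3 st.py
```

```text
jig [[-103.6 -110.2   81.6]] t 13.725 Fjig [-1.045   1.0169  2.7255] rot err [-0.0338  0.1318  0.1458]
```

servo_tool(delta_pos=[[0, 0.005, -0.001], [0, 0.005, -0.001], [0, 0.005, -0.001], [0, 0.005, -0.001]], dr=[[0, 0, 0], [0, 0, 0], [0, 0, 0], [0, 0, 0]], grip=[0, 0, 0, 0])

```text
t: 14.22
tool_pos: [0.4226, -0.2045, 0.1731]
tool_rot: [-1.337, 0.985, -0.992]
contact_force: [-5.5, 1.0, 8.1]
opening: -0.0001
```

```bash
python3 st.py
```

```text
jig [[-107.5 -111.1   63.1]] t 14.225 Fjig [-4.9528  2.5335  8.1121] rot err [-0.0564  0.1354  0.2636]
```

servo_tool(delta_pos=[[0, 0.004, 0], [0, 0.004, 0], [0, 0.003, 0]], dr=[[0, 0, 0], [0, 0, 0], [0, 0, 0]], grip=[0, 0, 0])

```text
t: 14.6
tool_pos: [0.4216, -0.2051, 0.1637]
tool_rot: [-1.34, 0.988, -0.991]
contact_force: [-3.7, 0.6, 6.8]
opening: 0.0001
```

```bash
python3 st.py
```

```text
jig [[-108.7 -111.5   53.7]] t 14.6 Fjig [-3.3276  1.6402  6.8262] rot err [0.1534 0.1318 0.2534]
```

servo_tool(delta_pos=[[0, 0.003, 0], [0, 0.002, 0]], dr=[[0, 0, 0], [0, 0, 0]], grip=[0, 0])

```text
t: 14.85
tool_pos: [0.4214, -0.2053, 0.1604]
tool_rot: [-1.34, 0.988, -0.99]
contact_force: [-4.9, 1.8, 13.1]
opening: -0.0
```

```bash
python3 st.py
```

```text
jig [[-108.9 -111.6   50.4]] t 14.85 Fjig [-4.1854  3.1961 13.0577] rot err [0.1975 0.1303 0.227 ]
```

servo_tool(delta_pos=[[0, 0.002, 0], [0, 0.002, 0]], dr=[[0, 0, 0], [0, 0, 0]], grip=[0, 0])

```text
t: 15.1
tool_pos: [0.4215, -0.2054, 0.1603]
tool_rot: [-1.34, 0.989, -0.989]
contact_force: [-6.8, 3.1, 15.0]
opening: 0.0
```

```bash
python3 st.py
```

```text
jig [[-108.9 -111.7   50.3]] t 15.1 Fjig [-5.5892  4.9221 15.006 ] rot err [0.2361 0.1409 0.1783]
```

servo_tool(delta_pos=[[0, -0.02, 0], [0, -0.03, 0], [-0.038, 0.0, -0.008], [0, 0.02, 0], [0, 0.01, 0]], dr=[[0, 0, 0], [0, 0, 0], [0, 0, 0], [0, 0, 0], [0, 0, 0]], grip=[0, 0, 0, 0, 0])

```text
t: 15.72
tool_pos: [0.4029, -0.1697, 0.1796]
tool_rot: [-1.336, 0.988, -0.99]
contact_force: [0.2, -0.8, -0.3]
opening: -0.0002
```

servo_tool(delta_pos=[[0, 0, 0], [0, 0, 0]], dr=[[0, 0, 0], [0, 0, 0]], grip=[0, 0])

```text
t: 15.98
tool_pos: [0.4025, -0.1695, 0.1783]
tool_rot: [-1.336, 0.99, -0.988]
contact_force: [-0.1, 0.5, -0.2]
opening: -0.0
```

```bash
python3 look2.py l4
python3 - <<'E'
from h import *
im=ctrl.get_image('wrist'); save(im,'w8.png'); w=par('wrist')
print(proj(w,jig(S1)([[-.109,-.110,.029]])))
E
```

```text
16.025 tcp [[-116.6976  -71.8248   68.2883]] cam [[-115.7453   10.3361  196.9927]]
[406.0914 115.6535]
[[331.4252 296.2908]]
```

View pics/l4z.png

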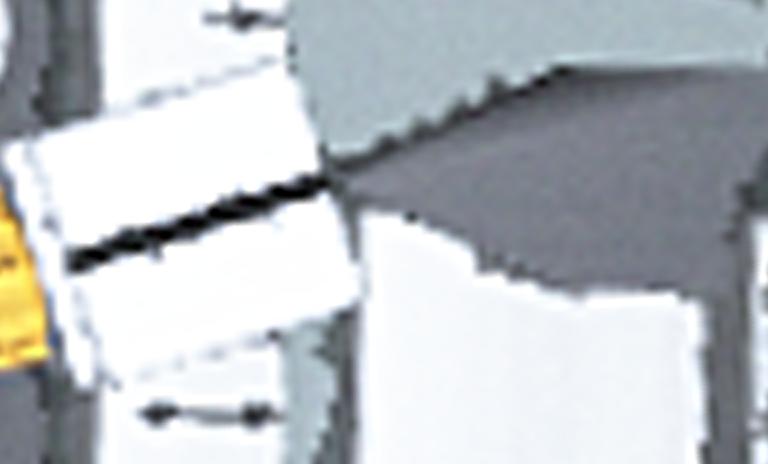

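View pics/w8.png

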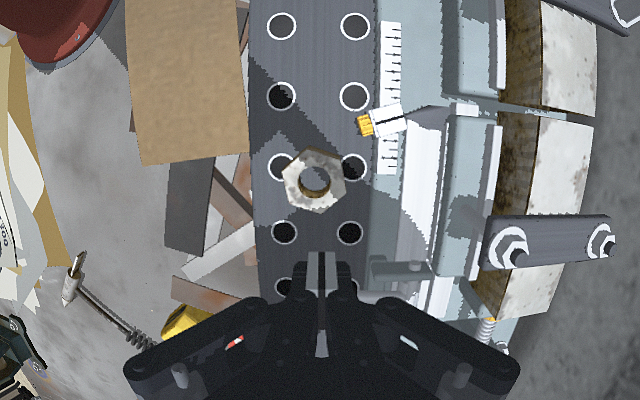

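View pics/l4n.png

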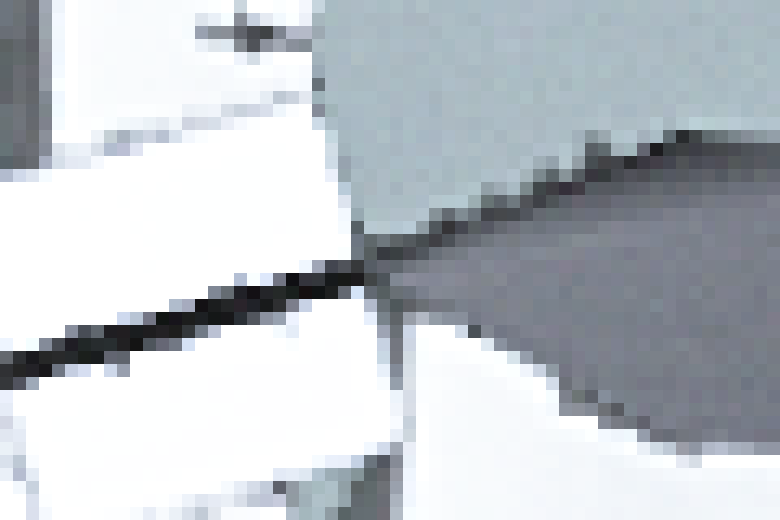

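servo_tool(delta_pos=[[0, -0.05, 0], [0, -0.04, -0.03], [0.04, -0.02, -0.02], [0, 0, 0], [0, 0, 0]], dr=[[0, 0, 0], [0, 0, 0], [0, 0, 0], [0, 0, 0], [0, 0, 0]], grip=[0, 0, 0, 0, 0])

```text
t: 16.7
tool_pos: [0.366, -0.2237, 0.2935]
tool_rot: [-1.337, 0.988, -0.99]
contact_force: [-0.7, -0.3, -0.2]
opening: -0.0001
```

Run:
```python
from h import *
w=par('wrist');im=ctrl.get_image('wrist'); save(im,'w9.png');o=ctrl.get_obs();print(o['t'],injig(S1,o['tool_pos'])*1000)
print(proj(w,jig(S1)([[-.109,-.110,.029],[-.098,-.110,.064]])))
```

```text
16.75 [[-167.2379 -113.1076  183.4342]]
[[380.9928 188.2502]
 [400.7904 199.427 ]]
```

View pics/w9.png

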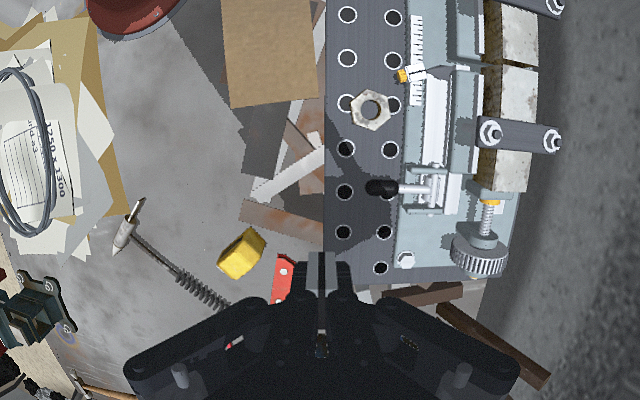

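```bash
python3 -c "
from station import ctrl
print(ctrl.finish_job())"
```

```text
the job is handed in; nothing more can be done
None
```

I closed the gap with four strokes of the closed fingertip over the top of the wheel. The pointer started about 10.5 mm short of the mark. I then pressed the lock lever down until it stopped moving, at about 15 N, and handed the job in at about 16.8 s with the gripper clear of everything.

- **Pointer on the mark:** two close views before locking showed it level with the mark's end to about 0.2 mm, and one after locking showed it unchanged. The two ways I read the tip's centre disagreed by up to 0.4 mm (about 0.2 mm past the mark from the tip, 0.25 mm short from the blade's shoulders). I took it as aligned.
- **Lever fully down:** the fingertip stopped at the height expected for the stop. In the last picture the grip is where the fully-down position should appear, at pixel (381, 188).
- **Surroundings:** the gap between the tubes is still open, and the nut and the other loose things in view looked undisturbed. The saddle was moved only by the wheel.
- **Limits:** the forces I read stayed under about 17 N.

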